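# Wipe the cleaning plate and park the wiping block

## Robot

A 7-joint arm with a two-finger parallel gripper is mounted at the origin on the work surface. World frame = base frame: x ahead of the robot, y to its left, z up, the work surface at z = 0. Lengths are in m, angles in degrees, forces in N, time in s.
With the tool pointing down it reaches from about 0.425 to 0.925 m from the base axis. Payload 6.8 kg.
Tool frame: the origin (TCP) lies at the very end of the fingers, on their centre line; the grasp point (between the pads) lies 19 mm behind it (bot.grip_point_offset is the distance from the TCP to the grasp point, in m); z points along the fingers, y is the line along which they close (so a half turn about z gives the same grasp; the last joint's range is limited). The gripper opens to 85 mm and grips with 20 to 120 N. Pads are 22 mm wide; open, the fingers measure 114 mm over their backs; the gripper's body (76 mm by 85 mm) begins 54 mm behind the grasp point. The pads swing forward as they close: fully open they stand 13 mm farther back than shut.
Start: joints at [-73.975, 27.33, 1.283, 89.118, -0.659, 63.558, -4.761], TCP at [0.255, 0.625, 0.231] pointing down, gripper open.
Joint ranges: [-169.35, 169.35], [-19.33, 120.38], [-80.79, 83.38], [13.8, 139.57], [-78.32, 258.32], [9.67, 109.79], [-169.56, 169.56]. Speed limits (degrees/s): [136.94, 136.94, 180, 180, 180, 180, 180].

## Interface

Orientations are given as [roll, pitch, yaw] about the fixed x, y, z axes, in that order (R = Rz(yaw) Ry(pitch) Rx(roll)).
In Python, from workcell import bot, vision gives the robot as it stands.
- The arm moves only by the tool drive_tool, never from a script. Its argument "deltas" is a list of rows, each an object with "xyz": the shift along the tool's x, y, z scaled (see below), a list of three; "rot": the turn, a rotation vector about the tool's x, y, z scaled (see below), a list of three; "fingers": the opening, from 0 (shut) to 1 (fully open). A call has 1 to 20 rows; each row is the pose to reach, as a shift and turn from the pose commanded when the call began, along the tool's axes at that moment, turning the shorter way round; what a row does not reach only later rows make up. The controller multiplies each number of a shift by 0.12 m and each number of a turn by pi rad. A row lasts 1/10 s, in which the tool goes at most 50 mm and 8.59 degrees, less where a joint would pass 70% of its speed; a pose out of reach is approached as far as the arm can. A call with a number of a shift or a turn outside -1 to 1 is refused whole. A call with a gripper value outside its range is refused whole. The fingers move at their own pace and stop on an object; "grip_force" is the grip in N (left out, the last holds). Time passes only in rows, so rows that repeat a pose let the fingers close. It gives the time, the measured TCP pose, the force, the opening and the grip force at its end, in the units of the state.
- bot.observe(): the state, without advancing time (a new reading comes with each control period).
- vision.read_camera(name): name is "side" or "top" or "wrist"; returns (picture, depth): 384x512x3 uint8, red, green, blue; 384x512 float32, m along the optical axis (not along the pixel's ray), 0 where there is no reading.
- vision.get_calibration(name): a dict with "fovy" (degrees; the focal length in pixels is half the picture's height over the tangent of half this angle, whatever the lens; pixels are square), "cx", "cy" (the principal point, pixels), "R" (3x3) and "t" (3): a world point X has camera coordinates R X + t. Camera axes: x right, y down, z forward; pixel columns grow to the right and rows downward; lengths in m; the calibration is good to about 2 mm. A picture is of the moment at which its call begins: read the wrist's pose just before it. get_calibration takes no time and is no camera call; for the wrist camera it gives the pose at the moment of the call.
- bot.job_done(): hands the job in; it is judged then, once.
The state is a dict: "time_s": time; "qpos": joint angles; "qvel": joint speeds; "joint_efforts": joint torques, N m; "position": TCP position; "eef_rot": TCP orientation; "wrist_force": force on the tool from outside, world axes, zero at the start; "wrist_torque": the same for the moment, N m; "gripper_width": finger opening in m; "grip_force": force on a finger pad.
Only numpy, scipy, OpenCV 4.12 (cv2) and the standard library are available. Lean on these libraries where they do the work, as an engineer would, in place of code of your own. Each camera call takes 0.05 s, during which the arm holds its last target. There are 200 camera calls.

## Task

Take the wiping block out of the accessory box and use it to wipe all five steel chips off the plate into the trough, without touching the chips with the gripper. Then set the block down, take it by its ends instead, and park it upright in the desk holder, lowered gently and fully home in the slot. Leave everything else on the bench where it is.

Things in the scene. Friction and masses are not known exactly. Their poses are not given: they have to be found in the camera images.
- block: wiping block (scraper), upright: grey plastic body 28 (x) x 62 (y) x 50 mm high on a narrower black foot 18 (x) x 62 (y) x 24 mm high; 74 mm in all, 0.2 kg. Origin: centre of the foot's underside, z up. The foot's 62 mm lower edge wipes; wipe by moving along its x. Same when turned half round. Stands by itself on a flat surface. The ends it is to be parked by are its y faces, 62 mm apart.
- station: fixed cleaning plate with catch trough. Dark steel slab 180 (x) x 120 (y) mm, top 45 mm above the table; origin: under its centre, on the table. Lips 8 mm high run along both y edges (inner faces y = +-52 mm) and the +x edge (inner face x = 82). The -x edge (x = -90) is open: there the chips drop into the trough, inside x = -90 to -164, y = +-52, floor 5 mm and walls 35 mm above the table.
- plate_mid (a point): centre of the steel plate's top face, axes of the cleaning plate
- trough_mid (a point): centre of the trough's floor, axes of the cleaning plate
- box: fixed open aluminium box 140 (x) x 155 (y) x 84 mm high, floor 4 mm thick; origin: under its centre, on the table. Two bays, centred at y = +37.5 and -37.5 mm, each 130 (x) x 70 (y) mm inside. The block stands in either bay, its x along the box's x: fingers fit only at its x faces (28 mm apart); its ends are 4 mm from the bay walls, which rise 6 mm above its top.
- holder: fixed grey desk holder: base 100 (x) x 110 (y) x 26 mm high with a through slot 20 (x) x 64 (y) mm at its centre; origin: under its centre, on the table. Two upright plates, 56 mm wide in y, fill x = +-17 to +-23 mm up to 86 mm above the table; the block goes down between them, y along the holder's y, held by its ends. Home: its shoulders rest on the base, foot's underside 2 mm above the table.
- slot_mouth (a point): centre of the slot's mouth, on top of the holder's base, 26 mm above the table
- chip0: loose steel chip 14 x 10 x 8 mm, 12 g, lying on the plate; origin: centre of its underside
- chip1: loose steel chip 12 x 12 x 9 mm, 12 g, lying on the plate; origin: centre of its underside
- chip2: loose steel chip 16 x 10 x 8 mm, 12 g, lying on the plate; origin: centre of its underside
- chip3: loose steel chip 13 x 11 x 10 mm, 12 g, lying on the plate; origin: centre of its underside
- chip4: loose steel chip 15 x 12 x 8 mm, 12 g, lying on the plate; origin: centre of its underside
- test_disc: bystander: plain steel disc, 56 mm diameter, 25 high, lying in the other bay of the box
- puck_a: bystander: black resin specimen puck, 30 mm diameter, 22 high
- puck_b: bystander: black resin specimen puck, 38 mm diameter, 18 high
- jar: bystander: small lidded jar, 44 mm diameter, 55 high
- driver: bystander: screwdriver, 150 mm long, lying flat
- loupe: bystander: black eyeglass loupe, 45 mm diameter, 34 high
- vise: bystander: small dark steel vise, 50 x 70 x 38 mm
Mind the look-alikes: they are no part of the job. What is shaped like the block but red is not meant.

How it is judged (in metres and radians):
On the way, in this order (a step that is already met when the one before it is completed fails the run):
1. all five chips lie in the trough (x of chip0 in the frame of station between -0.168 and -0.088 m and y of chip0 in the frame of station between -0.056 and 0.056 m and z of chip0 in the frame of station between 0 and 0.036 m and x of chip1 in the frame of station between -0.168 and -0.088 m and y of chip1 in the frame of station between -0.056 and 0.056 m and z of chip1 in the frame of station between 0 and 0.036 m and x of chip2 in the frame of station between -0.168 and -0.088 m and y of chip2 in the frame of station between -0.056 and 0.056 m and z of chip2 in the frame of station between 0 and 0.036 m and x of chip3 in the frame of station between -0.168 and -0.088 m and y of chip3 in the frame of station between -0.056 and 0.056 m and z of chip3 in the frame of station between 0 and 0.036 m and x of chip4 in the frame of station between -0.168 and -0.088 m and y of chip4 in the frame of station between -0.056 and 0.056 m and z of chip4 in the frame of station between 0 and 0.036 m), for 0.2 s.
2. the block has been set down upright and let go, away from the holder (contact force between the fingers and block below 0.1 N and linear speed of block below 0.03 m/s and angle between block's own z axis and vertical below 0.1 rad and horizontal distance between block and holder above 0.05 m), for 0.2 s.
3. the block is fully home in the holder (horizontal distance between block and holder below 0.004 m and z of block in the frame of holder below 0.005 m and angle between the y axis of block and the y axis of holder, either way round below 0.08 rad and angle between block's own z axis and vertical below 0.06 rad and linear speed of block below 0.02 m/s), for 0.2 s.
At the end, for the whole second after the job is handed in: All five chips lie inside the trough, below its walls' tops. The block stands upright in the holder's slot, released and at rest: within 4 mm of its centre, within 0.08 rad of its direction (either way round), tilted less than 0.06 rad, its foot less than 5 mm above the table (2 mm when fully home) (all of step 1 and all of step 3 and contact force between the fingers and block below 0.1 N); the robot touches nothing.
It fails at once if the gripper touches a chip (contact force between any of the fingers, the arm and chip0 above 0.3 N or contact force between any of the fingers, the arm and chip1 above 0.3 N or contact force between any of the fingers, the arm and chip2 above 0.3 N or contact force between any of the fingers, the arm and chip3 above 0.3 N or contact force between any of the fingers, the arm and chip4 above 0.3 N).
It fails at once if the block is dropped or slammed into the holder (over 0.3 m/s between the upright plates) (horizontal distance between block and holder below 0.015 m and z of block in the frame of holder below 0.04 m and linear speed of block above 0.3 m/s).
It fails at once if a bystander is moved by more than 30 mm (distance of any of test_disc, puck_a, puck_b, jar, driver, loupe, vise from where it was at the start of the episode above 0.03 m).
It also fails if it takes over 72 s, if anything falls off the work surface, if the arm or the gripper's body presses on something with over 40 N, if the wrist force passes 120 N, or if a joint passes its speed limit or range.

## Working session

There is one attempt and no reset: what is moved stays moved. The work goes in short steps, Python scripts to look and compute and a tool call to move; the robot and the scene stay as the last step left them, time stands still between calls to the robot, and variables do not carry over. Pictures are saved under pics/ and viewed, at most 10 in all, crops included, and the job is handed in when it is done.

Besides the shell and the picture viewer there is one more tool, called after "Emit:" in YAML: its name, and indented under it one key for each argument. drive_tool: Moves the arm, as the interface text tells. Shifts and turns lie within -1 to 1; 1 stands for 0.12 m of shift or pi rad of turn. Its arguments: {"type":"object","properties":{"deltas":{"type":"array","items":{"type":"object","properties":{"xyz":{"type":"array","items":{"type":"number"}},"rot":{"type":"array","items":{"type":"number"}},"fingers":{"type":"number"}}}},"grip_force":{"type":"number"}},"required":["deltas"]}

```bash
ls; mkdir -p pics; cat > h.py <<'E'
import numpy as np, cv2
from workcell import bot, vision
from scipy.spatial.transform import Rotation as Ro
def cam(n):
    c=vision.get_calibration(n); im,d=vision.read_camera(n)
    return im,d,c
def pts(d,c):
    f=d.shape[0]/2/np.tan(np.radians(c['fovy'])/2)
    v,u=np.mgrid[:d.shape[0],:d.shape[1]]
    X=np.stack([(u-c['cx'])/f*d,(v-c['cy'])/f*d,d],-1)
    return (X-np.array(c['t']))@np.array(c['R'])
E
python3 - <<'E'
from h import *
print(bot.observe())
for n in ['top','side']:
    im,d,c=cam(n); print(n,c,im.shape)
    np.savez(n+'.npz',im=im,d=d,P=pts(d,c))
    cv2.imwrite(f'pics/{n}0.png',cv2.resize(im[...,::-1],(800,600)))
E
```

```text
pics
{'time_s': 0.0, 'qpos': array([-73.9755384 ,  27.37722648,   1.27933651,  89.17834269,
        -0.65966146,  63.55641962,  -4.76089528]), 'qvel': array([ 0.06712154,  0.08548186,  0.01932635, -0.096743  ,  0.03713228,
        0.05017321, -0.06793339]), 'joint_efforts': array([ 2.48969618e-04, -5.96465313e+01,  1.60800677e+00, -2.81175578e+01,
        1.24623507e-02,  9.62721213e-03, -1.73072215e-05]), 'position': array([0.25502185, 0.62433707, 0.23030851]), 'eef_rot': array([-1.79895561e+02,  6.84903440e-03,  1.57783716e+02]), 'wrist_force': array([-0.61468714,  0.42530803,  0.30807355]), 'wrist_torque': array([-0.00507846,  0.01551223, -0.00370323]), 'grip_force': 0.0, 'gripper_width': 0.08565262090140296}
top {'fovy': 57.32424040228702, 'cx': 255.184858584335, 'cy': 189.23087654752993, 'R': array([[-0.11247249, -0.99364081,  0.00528036],
       [-0.96893302,  0.10849465, -0.22225598],
       [ 0.22026973, -0.030114  , -0.97497405]]), 't': array([0.09644481, 0.56471918, 0.87340902])} (384, 512, 3)
side {'fovy': 56.549283156844126, 'cx': 252.73927194888336, 'cy': 187.25712996718875, 'R': array([[ 0.75925718, -0.65045823, -0.02079962],
       [-0.45063162, -0.50241042, -0.73791254],
       [ 0.46953134,  0.56963836, -0.67457576]]), 't': array([-0.37208401,  0.31864647,  0.73181474])} (384, 512, 3)
```

View pics/top0.png

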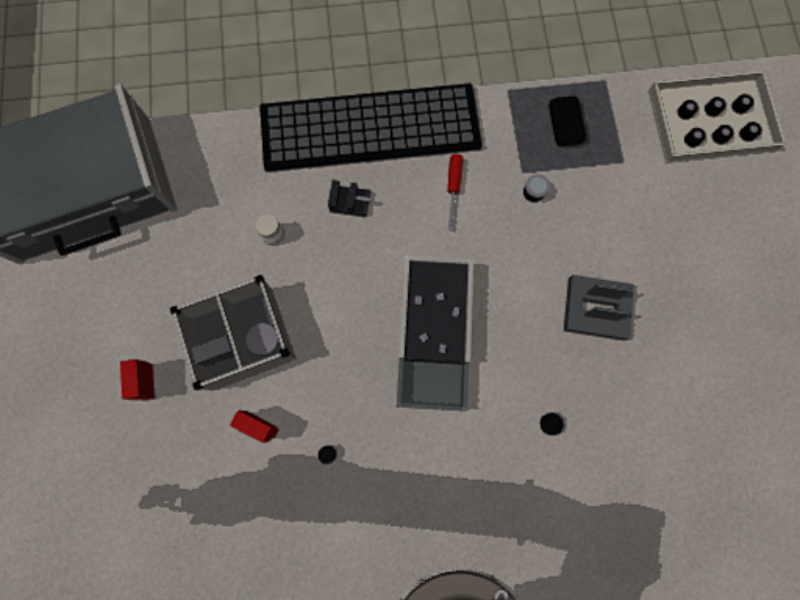

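View pics/side0.png

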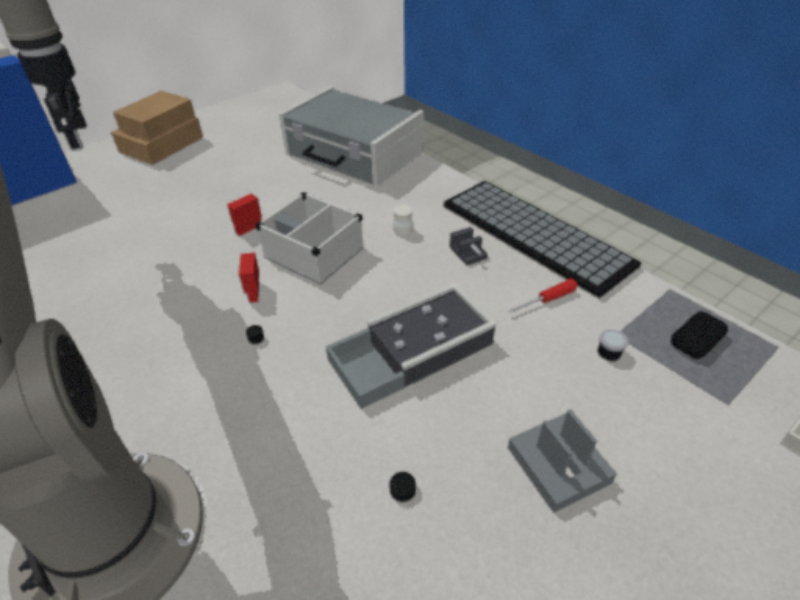

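Top view (800x600 px): box at (232,335) with the grey block in its left bay at (212,348) and the disc in the right bay. Station is at (437,320) with five chips and the trough on the near side, and the holder is at (600,307). The red blocks at (137,380) and (253,426) are decoys.

```bash
cat > m.py <<'E'
from h import *
def rect(P,m):
    q=P[m][:,:2].astype(np.float32); r=cv2.minAreaRect(q*1000); return np.round(r[0],1),np.round(r[1],1),round(r[2],1),len(q)
def reg(x0,y0,x1,y1):
    s=512/800; m=np.zeros((384,512),bool); m[int(y0*s):int(y1*s),int(x0*s):int(x1*s)]=1; return m
E
python3 - <<'E'
from m import *
D=np.load('top.npz');P=D['P'];im=D['im'];z=P[...,2]
def r(name,R,lo,hi,op=0):
    m=reg(*R)&(z>lo)&(z<hi)
    if op: m=cv2.morphologyEx(m.astype(np.uint8),cv2.MORPH_OPEN,np.ones((op,op)))>0
    n,l,st,_=cv2.connectedComponentsWithStats(m.astype(np.uint8))
    if n<2: print(name,'none');return
    for k in np.argsort(-st[1:,4])[:2]+1: print(name,rect(P,l==k),'z',round(float(np.median(z[l==k])),4))
print('table',np.percentile(z[reg(480,260,540,400)],[5,50,95]))
r('boxrim',(150,260,310,400),.08,.1)
r('blocktop',(180,325,245,375),.06,.082,3)
r('disc',(240,315,285,360),.02,.04,3)
r('plate',(395,250,480,420),.04,.05)
r('lips+plate',(395,250,480,420),.04,.06)
r('stationall',(390,250,480,420),.025,.06)
r('trough',(390,340,480,420),.001,.015,2)
r('holder base',(550,265,650,350),.02,.03)
r('holder plates',(550,265,650,350),.05,.1)
g=im.astype(int).mean(2)
m=reg(412,268,466,358)&(g>g[reg(412,268,466,358)].mean()+35)
n,l,st,c=cv2.connectedComponentsWithStats(m.astype(np.uint8))
for k in range(1,n): print('chip',st[k,4],P[l==k].mean(0).round(4))
E
```

```text
table [-2.81201746e-03  8.40630955e-05  3.03235000e-03]
boxrim (array([539.6, 318.2]), array([144.9, 161.5]), 14.8, 643) z 0.0837
boxrim (array([510.9, 341.9]), array([1.8, 0. ]), 93.4, 2) z 0.0813
blocktop (array([519.8, 353.7]), array([42.2, 67. ]), 13.9, 329) z 0.0771
blocktop (array([555.4, 397.3]), array([8.4, 1.6]), 17.5, 9) z 0.0665
disc (array([529.9, 276.8]), array([52.4, 54. ]), 88.6, 328) z 0.0284
plate (array([543.4, -28.8]), array([110.1, 174.7]), 78.8, 2326) z 0.0451
plate (array([603.8,  18.5]), array([2.9, 0. ]), 173.3, 2) z 0.0491
lips+plate (array([546.8, -30.2]), array([119.9, 180.2]), 80.3, 2947) z 0.0456
stationall (array([507.5, -23.4]), array([120. , 259.9]), 80.2, 3274) z 0.0453
trough (array([407. ,  -2.7]), array([111.3, 103.1]), 80.3, 1029) z 0.0053
trough (array([429. , -81.7]), array([3.9, 8. ]), 37.6, 7) z -0.0001
holder base (array([ 522. , -322.4]), array([112. , 101.2]), 74.5, 982) z 0.0261
holder plates (array([ 540.6, -326.5]), array([55.5,  7.2]), 75.5, 130) z 0.0767
holder plates (array([ 502.5, -316.2]), array([56.3,  6.8]), 75.2, 128) z 0.0776
chip 21 [0.564  0.0006 0.0533]
chip 18 [ 0.5654 -0.0372  0.0545]
chip 20 [ 0.536  -0.0613  0.053 ]
chip 21 [ 0.4987 -0.0009  0.0529]
chip 19 [ 0.4759 -0.0301  0.0526]
```

```bash
cat >> m.py <<'E'
def go(x,y,z,yaw,base=None):
    s=bot.observe(); p=s['position']; R=Ro.from_euler('xyz',s['eef_rot'],degrees=True)
    d=R.inv().apply(np.array([x,y,z])-p); T=Ro.from_euler('xyz',[180,0,yaw],degrees=True)
    r=(R.inv()*T).as_rotvec()
    print('t',s['time_s'],'p',p.round(4),s['eef_rot'].round(2),'w',round(s['gripper_width'],4),'F',s['wrist_force'].round(1)); print('xyz',(d/.12).round(3),'rot',(r/np.pi).round(4),'rows>=',np.linalg.norm(d)/.05,np.degrees(np.linalg.norm(r))/8.59)
E
python3 - <<'E'
from m import *
D=np.load('top.npz');P=D['P'];z=P[...,2]
m=reg(180,325,245,375)&(z>.073)&(z<.081)
n,l,st,_=cv2.connectedComponentsWithStats(m.astype(np.uint8))
k=1+np.argmax(st[1:,4]);print(rect(P,l==k))
go(.52,.354,.231,104.8)
E
```

```text
(array([511.1, 352.1]), array([56.8, 68.2]), 11.5, 291)
t 0.1 p [0.255  0.6244 0.2304] [-1.7991e+02  1.0000e-02  1.5778e+02] w 0.085 F [ 0.3 -0.2  0.1]
xyz [-2.896 -1.251 -0.003] rot [-0.0005  0.0003  0.2944] rows>= 7.571533216216584 6.168144076971106
```

Emit:
drive_tool:
  deltas:
    - {"xyz": [-0.4, -0.17, 0]}
    - {"xyz": [-0.75, -0.32, 0]}
    - {"xyz": [-0.97, -0.42, 0]}
    - {"xyz": [-0.97, -0.42, 0]}

```text
validation failed for argument at $.de...
```

Emit:
drive_tool:
  deltas:
    - {"xyz": [-0.4, -0.17, 0]}
    - {"xyz": [-0.75, -0.32, 0]}
    - {"xyz": [-0.97, -0.42, 0]}
    - {"xyz": [-0.97, -0.42, 0]}

```text
validation failed for argument at $.de...
```

Emit:
drive_tool:
  deltas:
    - {"xyz": [-0.3, -0.1, 0], "rot": [0, 0, 0.047]}
    - {"xyz": [-0.6, -0.25, 0], "rot": [0, 0, 0.094]}
    - {"xyz": [-0.96, -0.41, 0], "rot": [0, 0, 0.141]}
    - {"xyz": [-0.96, -0.41, 0], "rot": [0, 0, 0.188]}
    - {"xyz": [-0.96, -0.41, 0], "rot": [0, 0, 0.235]}
    - {"xyz": [-0.96, -0.41, 0], "rot": [0, 0, 0.28]}
    - {"xyz": [-0.96, -0.41, 0], "rot": [0, 0, 0.294]}
    - {"xyz": [-0.96, -0.41, 0], "rot": [0, 0, 0.294]}

```text
validation failed for argument at $.de...
```

```bash
python3 - <<'E'
from m import *
go(.52,.354,.231,104.8)
im,d,c=cam('wrist'); P=pts(d,c);np.savez('w1.npz',im=im,d=d,P=P)
print(c['R'],c['t'],-np.array(c['R']).T@c['t'])
cv2.imwrite('pics/w1.png',cv2.resize(im[...,::-1],(800,600)))
E
```

```text
t 0.1 p [0.255  0.6244 0.2304] [-1.7991e+02  1.0000e-02  1.5778e+02] w 0.085 F [ 0.3 -0.2  0.1]
xyz [-2.896 -1.251 -0.003] rot [-0.0005  0.0003  0.2944] rows>= 7.571533216216584 6.168144076971106
[[ 0.37768899  0.925931   -0.00167519]
 [ 0.88806933 -0.36173188  0.28369512]
 [ 0.26207613 -0.10863621 -0.95891307]] [-0.6740038  -0.03647074  0.3781662 ] [0.18784402 0.65197093 0.371846  ]
```

View pics/w1.png

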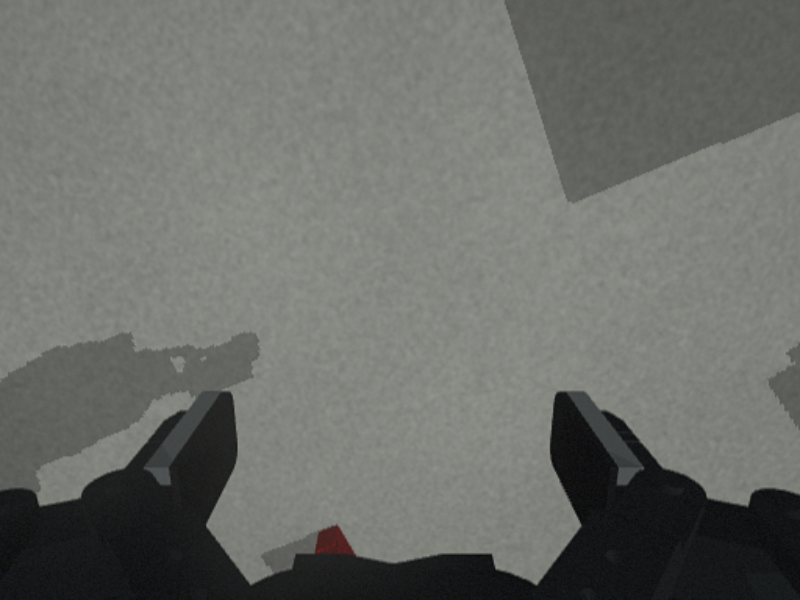

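The fingers open at px (230–560, 400–480) and nothing else is in view, because the move was refused: rows need all the fields. Resending.

Emit:
drive_tool:
  deltas:
    - {"xyz": [-0.4, -0.21, 0], "rot": [0, 0, 0], "fingers": 1}
    - {"xyz": [-0.75, -0.4, 0], "rot": [0, 0, 0], "fingers": 1}
    - {"xyz": [-1, -0.53, 0], "rot": [0, 0, 0], "fingers": 1}
  grip_force: 60

```text
time_s: 0.45
position: [0.3447, 0.5175, 0.231]
eef_rot: [-179.9, 0.1, 157.6]
wrist_force: [0.2, 0.0, -0.1]
gripper_width: 0.0856
grip_force: 0.0
```

Emit:
drive_tool:
  deltas:
    - {"xyz": [-0.4, -0.21, 0], "rot": [0, 0, 0], "fingers": 1}
    - {"xyz": [-0.75, -0.4, 0], "rot": [0, 0, 0], "fingers": 1}
    - {"xyz": [-1, -0.53, 0], "rot": [0, 0, 0], "fingers": 1}

```text
time_s: 0.75
position: [0.4316, 0.4128, 0.2312]
eef_rot: [-179.9, 0.1, 157.6]
wrist_force: [0.4, -0.2, 0.2]
gripper_width: 0.0853
grip_force: 0.0
```

Emit:
drive_tool:
  deltas:
    - {"xyz": [-0.3, -0.15, 0], "rot": [0, 0, 0.047], "fingers": 1}
    - {"xyz": [-0.65, -0.35, 0], "rot": [0, 0, 0.094], "fingers": 1}
    - {"xyz": [-1, -0.53, 0], "rot": [0, 0, 0.141], "fingers": 1}
    - {"xyz": [-1, -0.53, 0], "rot": [0, 0, 0.188], "fingers": 1}
    - {"xyz": [-1, -0.53, 0], "rot": [0, 0, 0.235], "fingers": 1}
    - {"xyz": [-1, -0.53, 0], "rot": [0, 0, 0.28], "fingers": 0.6}
    - {"xyz": [-1, -0.53, 0], "rot": [0, 0, 0.294], "fingers": 0.6}
    - {"xyz": [-1, -0.53, 0], "rot": [0, 0, 0.294], "fingers": 0.6}

```text
time_s: 1.55
position: [0.5161, 0.3121, 0.231]
eef_rot: [-180.0, 0.0, 104.9]
wrist_force: [-0.6, 0.1, -0.4]
gripper_width: 0.0511
grip_force: 0.0
```

```bash
python3 - <<'E'
from m import *
go(.52,.354,.231,104.8)
im,d,c=cam('wrist'); P=pts(d,c);np.savez('w1.npz',im=im,d=d,P=P)
cv2.imwrite('pics/w2.png',cv2.resize(im[...,::-1],(800,600)))
z=P[...,2]
m=(z>.071)&(z<.0815); m=cv2.morphologyEx(m.astype(np.uint8),cv2.MORPH_OPEN,np.ones((7,7)))
n,l,st,ce=cv2.connectedComponentsWithStats(m)
for k in np.argsort(-st[1:,4])[:4]+1: print(ce[k]/.64,rect(P,l==k),np.median(z[l==k]))
m=(z>.0815)&(z<.095);print('rim',rect(P,m))
E
```

```text
t 1.55 p [0.5161 0.3121 0.231 ] [-1.7997e+02  2.0000e-02  1.0485e+02] w 0.0511 F [-0.6  0.1 -0.4]
xyz [ 0.329  0.121 -0.   ] rot [-0.0002  0.0001  0.0003] rows>= 0.8416464818182958 0.007564622393318773
[408.64110881 203.10728304] (array([513.6, 351.8]), array([28. , 62.2]), 14.3, 2293) 0.0766783849274924
[157.46575342 242.33732877] (array([383.5, 295.9]), array([61.9, 27.9]), 57.3, 1825) 0.07274232623778576
rim (array([539.5, 320.2]), array([145.2, 159.2]), 14.6, 4616)
```

View pics/w2.png

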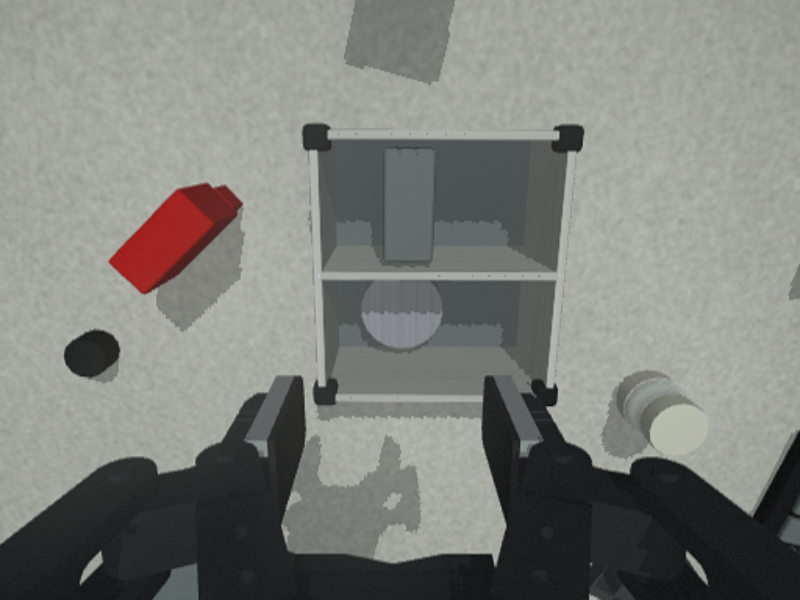

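The block's top is at (409,203) px, measured 28x62 mm, which is the right size, with its centre at (0.5136, 0.3518) and yaw 14.4°. The disc in the other bay is clear.

```bash
python3 - <<'E'
from m import *
go(.5136,.3518,.131,104.4)
E
```

```text
t 1.6 p [0.5161 0.3121 0.231 ] [-1.7997e+02  2.0000e-02  1.0494e+02] w 0.0512 F [-0.1  0.  -0.6]
xyz [0.325 0.065 0.834] rot [-0.0002  0.0001  0.003 ] rows>= 2.15292062616928 0.0633769465119606
```

Emit:
drive_tool:
  deltas:
    - {"xyz": [0.2, 0.04, 0.2], "rot": [0, 0, 0.003], "fingers": 0.6}
    - {"xyz": [0.325, 0.065, 0.5], "rot": [0, 0, 0.003], "fingers": 0.6}
    - {"xyz": [0.325, 0.065, 0.75], "rot": [0, 0, 0.003], "fingers": 0.6}
    - {"xyz": [0.325, 0.065, 0.834], "rot": [0, 0, 0.003], "fingers": 0.6}
    - {"xyz": [0.325, 0.065, 0.834], "rot": [0, 0, 0.003], "fingers": 0.6}

```text
time_s: 2.1
position: [0.5132, 0.3508, 0.1299]
eef_rot: [-179.8, 0.1, 104.3]
wrist_force: [-0.3, -0.4, -0.2]
gripper_width: 0.0514
grip_force: 0.0
```

```bash
python3 - <<'E'
from m import *
go(.5136,.3518,.034,104.4)
E
```

```text
t 2.1 p [0.5132 0.3508 0.1299] [-1.7984e+02  1.0000e-01  1.0434e+02] w 0.0514 F [-0.3 -0.4 -0.2]
xyz [0.009 0.007 0.799] rot [-0.0009  0.0005 -0.0003] rows>= 1.918395315965723 0.022875412883930288
```

Emit:
drive_tool:
  deltas:
    - {"xyz": [0.009, 0.007, 0.25], "rot": [0, 0, 0], "fingers": 0.6}
    - {"xyz": [0.009, 0.007, 0.5], "rot": [0, 0, 0], "fingers": 0.6}
    - {"xyz": [0.009, 0.007, 0.7], "rot": [0, 0, 0], "fingers": 0.6}
    - {"xyz": [0.009, 0.007, 0.8], "rot": [0, 0, 0], "fingers": 0.6}
    - {"xyz": [0.009, 0.007, 0.8], "rot": [0, 0, 0], "fingers": 0.6}
    - {"xyz": [0.009, 0.007, 0.8], "rot": [0, 0, 0], "fingers": 0.2}
    - {"xyz": [0.009, 0.007, 0.8], "rot": [0, 0, 0], "fingers": 0.2}
    - {"xyz": [0.009, 0.007, 0.8], "rot": [0, 0, 0], "fingers": 0.2}
    - {"xyz": [0.009, 0.007, 0.8], "rot": [0, 0, 0], "fingers": 0.2}
    - {"xyz": [0.009, 0.007, 0.8], "rot": [0, 0, 0], "fingers": 0.2}

```text
time_s: 3.1
position: [0.5155, 0.3534, 0.0368]
eef_rot: [179.9, -0.0, 104.3]
wrist_force: [-0.7, -0.9, 6.9]
gripper_width: 0.0274
grip_force: 61.2
```

Emit:
drive_tool:
  deltas:
    - {"xyz": [0, 0, -0.2], "rot": [0, 0, 0], "fingers": 0.2}
    - {"xyz": [0, 0, -0.5], "rot": [0, 0, 0], "fingers": 0.2}
    - {"xyz": [0, 0, -0.8], "rot": [0, 0, 0], "fingers": 0.2}
    - {"xyz": [0, 0, -1], "rot": [0, 0, 0], "fingers": 0.2}
    - {"xyz": [0, 0, -1], "rot": [0, 0, 0], "fingers": 0.2}
    - {"xyz": [0, 0, -1], "rot": [0, 0, 0], "fingers": 0.2}

```text
time_s: 3.7
position: [0.5141, 0.353, 0.155]
eef_rot: [-180.0, -0.0, 104.3]
wrist_force: [0.1, 0.4, -2.8]
gripper_width: 0.0273
grip_force: 60.3
```

```bash
cat >> m.py <<'E'
SC=np.array([.5468,-.0302]); SY=-9.75
def st(x,y): 
    a=np.radians(SY); return SC+np.array([[np.cos(a),-np.sin(a)],[np.sin(a),np.cos(a)]])@[x,y]
E
python3 - <<'E'
from m import *
print(st(60,0))
go(*st(.062,.019),.157,80.25)
im,d,c=cam('wrist'); P=pts(d,c)
cv2.imwrite('pics/w3.png',cv2.resize(im[...,::-1],(800,600)))
E
```

```text
[ 59.68016354 -10.19117023]
t 3.7 p [0.5141 0.353  0.155 ] [-1.7999e+02 -1.0000e-02  1.0433e+02] w 0.0273 F [ 0.1  0.4 -2.8]
xyz [-3.228  0.01  -0.017] rot [-1.000e-04 -1.000e-04  1.338e-01] rows>= 7.74621565337875 2.803386788985439
```

Emit:
drive_tool:
  deltas:
    - {"xyz": [-0.3, 0, 0], "rot": [0, 0, 0], "fingers": 0.2}
    - {"xyz": [-0.65, 0, 0], "rot": [0, 0, 0], "fingers": 0.2}
    - {"xyz": [-1, 0, 0], "rot": [0, 0, 0], "fingers": 0.2}

```text
time_s: 4.05
position: [0.543, 0.2353, 0.153]
eef_rot: [-179.8, 0.1, 104.4]
wrist_force: [0.9, -0.8, -2.2]
gripper_width: 0.0273
grip_force: 60.3
```

Emit:
drive_tool:
  deltas:
    - {"xyz": [-0.35, 0, 0], "rot": [0, 0, 0.033], "fingers": 0.2}
    - {"xyz": [-0.7, 0, 0], "rot": [0, 0, 0.066], "fingers": 0.2}
    - {"xyz": [-1, 0, 0], "rot": [0, 0, 0.1], "fingers": 0.2}
    - {"xyz": [-1, 0, 0], "rot": [0, 0, 0.134], "fingers": 0.2}
    - {"xyz": [-1, 0, 0], "rot": [0, 0, 0.134], "fingers": 0.2}
    - {"xyz": [-1, 0, 0], "rot": [0, 0, 0.134], "fingers": 0.2}

```text
time_s: 4.65
position: [0.5728, 0.1214, 0.1538]
eef_rot: [-179.9, 0.1, 80.4]
wrist_force: [-0.1, -0.1, -2.4]
gripper_width: 0.0274
grip_force: 60.3
```

```bash
python3 - <<'E'
from m import *
im,d,c=cam('top'); P=pts(d,c)
z=P[...,2]
m=reg(395,250,480,365)&(z>.0415)&(z<.0565)
n,l,s_,_=cv2.connectedComponentsWithStats(m.astype(np.uint8));k=1+np.argmax(s_[1:,4]);print(rect(P,l==k))
go(*st(.062,.018),.157,80.25)
E
```

```text
(array([546.9, -30.5]), array([120.3, 180.5]), 80.2, 2901)
t 4.7 p [0.5729 0.1219 0.1541] [-1.7989e+02  3.0000e-02  8.0470e+01] w 0.0271 F [-0.6  0.7 -1.8]
xyz [-1.138  0.513 -0.025] rot [-0.0006  0.0002  0.0012] rows>= 2.995147182042005 0.028552149344174074
```

Emit:
drive_tool:
  deltas:
    - {"xyz": [-0.35, 0.2, 0], "rot": [0, 0, 0.001], "fingers": 0.2}
    - {"xyz": [-0.7, 0.4, 0], "rot": [0, 0, 0.001], "fingers": 0.2}
    - {"xyz": [-1, 0.513, 0], "rot": [0, 0, 0.001], "fingers": 0.2}
    - {"xyz": [-1, 0.513, 0], "rot": [0, 0, 0.001], "fingers": 0.2}

```text
time_s: 5.1
position: [0.6144, -0.0152, 0.1553]
eef_rot: [179.9, 0.2, 79.7]
wrist_force: [-0.1, -1.2, -3.0]
gripper_width: 0.0272
grip_force: 60.3
```

```bash
python3 - <<'E'
from m import *
go(*st(.062,.018),.081,80.25)
E
```

```text
t 5.1 p [ 0.6144 -0.0152  0.1553] [179.92   0.22  79.69] w 0.0272 F [-0.1 -1.2 -3. ]
xyz [-0.066 -0.018  0.62 ] rot [ 0.0005  0.0012 -0.0031] rows>= 1.496124135570432 0.07064386074159301
```

Emit:
drive_tool:
  deltas:
    - {"xyz": [-0.066, -0.018, 0.1], "rot": [0, 0, -0.001], "fingers": 0.2}
    - {"xyz": [-0.066, -0.018, 0.3], "rot": [0, 0, -0.001], "fingers": 0.2}
    - {"xyz": [-0.066, -0.018, 0.5], "rot": [0, 0, -0.001], "fingers": 0.2}
    - {"xyz": [-0.066, -0.018, 0.6], "rot": [0, 0, -0.001], "fingers": 0.2}
    - {"xyz": [-0.066, -0.018, 0.62], "rot": [0, 0, -0.001], "fingers": 0.2}
    - {"xyz": [-0.066, -0.018, 0.62], "rot": [0, 0, -0.001], "fingers": 0.2}

```text
time_s: 5.7
position: [0.6081, -0.0169, 0.0817]
eef_rot: [-179.7, 0.1, 80.3]
wrist_force: [-10.7, -6.3, 18.7]
gripper_width: 0.0272
grip_force: 63.1
```

```bash
python3 - <<'E'
from m import *
go(*st(.062,.018),.080,80.25)
go(*st(-.1,.018),.080,80.25)
im,d,c=cam('side');P=pts(d,c)
cv2.imwrite('pics/s1.png',cv2.resize(im[170:270,190:340][...,::-1],(750,500),interpolation=2))
E
```

```text
t 5.7 p [ 0.6081 -0.0169  0.0817] [-1.7974e+02  1.0000e-01  8.0300e+01] w 0.0272 F [-10.7  -6.3  18.7]
xyz [-0.046  0.032  0.014] rot [-0.0014  0.0005  0.0003] rows>= 0.13782553265787909 0.032792954371875106
t 5.7 p [ 0.6081 -0.0169  0.0817] [-1.7974e+02  1.0000e-01  8.0300e+01] w 0.0272 F [-10.7  -6.3  18.7]
xyz [-0.045 -1.318  0.02 ] rot [-0.0014  0.0005  0.0003] rows>= 3.1657950043110006 0.032792954371875106
```

View pics/s1.png

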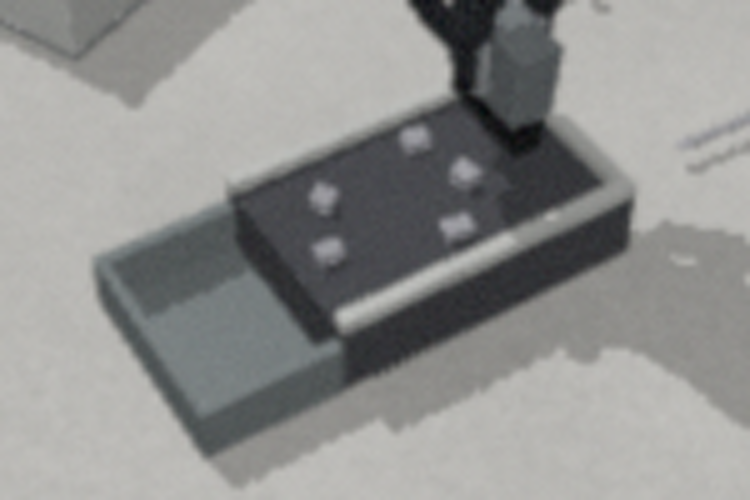

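The foot is down at the far end (crop px 515,140) behind all five chips, but it presses on the +y lip. I'll lift, shift inwards and set it down again more lightly.

Emit:
drive_tool:
  deltas:
    - {"xyz": [0, 0, -0.08], "rot": [0, 0, 0], "fingers": 0.2}
    - {"xyz": [-0.05, 0.03, -0.08], "rot": [0, 0, 0], "fingers": 0.2}
    - {"xyz": [-0.05, 0.03, -0.08], "rot": [0, 0, 0], "fingers": 0.2}
    - {"xyz": [-0.05, 0.03, -0.08], "rot": [0, 0, 0], "fingers": 0.2}
    - {"xyz": [-0.05, 0.03, -0.08], "rot": [0, 0, 0], "fingers": 0.2}

```text
time_s: 6.25
position: [0.6128, -0.0217, 0.0898]
eef_rot: [-180.0, -0.0, 80.2]
wrist_force: [0.1, -0.2, -2.3]
gripper_width: 0.0272
grip_force: 60.4
```

```bash
python3 - <<'E'
from m import *
go(*st(.062,.018),.080,80.25)
im,d,c=cam('top');P=pts(d,c);z=P[...,2]
im,d,c=cam('wrist');P=pts(d,c);z=P[...,2]
cv2.imwrite('pics/w4.png',cv2.resize(im[...,::-1],(800,600)))
E
```

```text
t 6.25 p [ 0.6128 -0.0217  0.0898] [-179.95   -0.     80.24] w 0.0272 F [ 0.1 -0.2 -2.3]
xyz [-0.013 -0.014  0.082] rot [-0.0003 -0.     -0.0001] rows>= 0.2017026003319846 0.005650453672771464
```

View pics/w4.png

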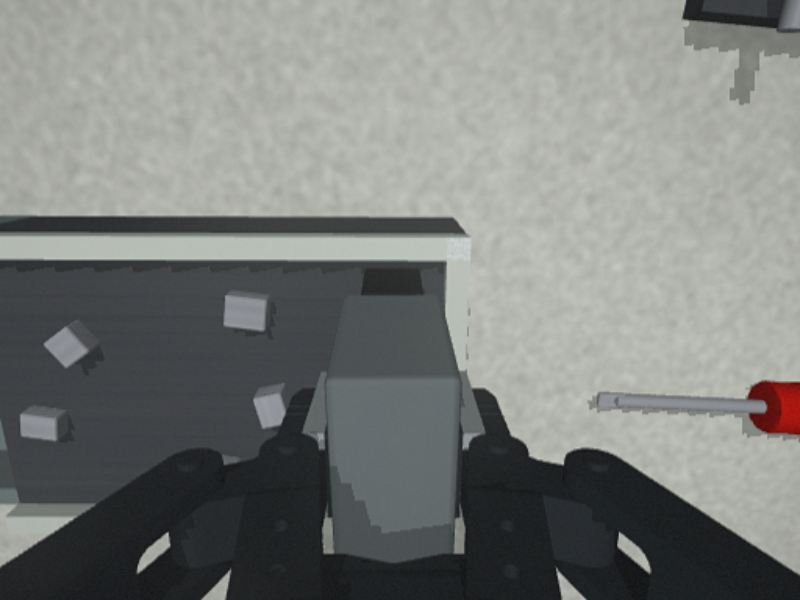

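The block is held with its end (row 297) clear of the +y lip (row 262). The chips on the left are all ahead of it. Next I'll measure the block's place in the grip.

```bash
python3 - <<'E'
from m import *
im,d,c=cam('wrist');P=pts(d,c);z=P[...,2]
s=bot.observe();p=s['position'];R=Ro.from_euler('xyz',s['eef_rot'],degrees=True).as_matrix()
L=(P-p)@R
m=reg(328,370,462,560)&(z>.12)&(z<.14)
print('top z',np.percentile(z[m],[5,50,95]),'tool x max',np.percentile(L[m][:,0],[.5,99,99.8]),'y',np.percentile(L[m][:,1],[.5,99.5]))
m=reg(362,268,420,292); print('footpart z',np.percentile(z[m],[5,50,95]))
m=reg(340,300,445,368); print('endface toolx',np.percentile(L[m][:,0],[20,50,80]))
E
```

```text
top z [0.12942285 0.13178126 0.13367604] tool x max [-0.01913212  0.02762692  0.02785245] y [-0.01528837  0.01438551]
footpart z [0.04424087 0.07147727 0.08131532]
endface toolx [0.02815409 0.02901503 0.03005897]
```

Emit:
drive_tool:
  deltas:
    - {"xyz": [0, 0, 0.05], "rot": [0, 0, 0], "fingers": 0.2}
    - {"xyz": [0, 0, 0.09], "rot": [0, 0, 0], "fingers": 0.2}
    - {"xyz": [0, 0, 0.09], "rot": [0, 0, 0], "fingers": 0.2}
    - {"xyz": [0, 0, 0.09], "rot": [0, 0, 0], "fingers": 0.2}

```text
time_s: 6.8
position: [0.6128, -0.0222, 0.0793]
eef_rot: [-180.0, 0.0, 80.2]
wrist_force: [0.3, 1.6, -1.9]
gripper_width: 0.0274
grip_force: 60.5
```

Emit:
drive_tool:
  deltas:
    - {"xyz": [0, -0.1, 0.004], "rot": [0, 0, 0], "fingers": 0.2}
    - {"xyz": [0, -0.2, 0.004], "rot": [0, 0, 0], "fingers": 0.2}
    - {"xyz": [0, -0.3, 0.004], "rot": [0, 0, 0], "fingers": 0.2}
    - {"xyz": [0, -0.4, 0.004], "rot": [0, 0, 0], "fingers": 0.2}
    - {"xyz": [0, -0.5, 0.004], "rot": [0, 0, 0], "fingers": 0.2}
    - {"xyz": [0, -0.6, 0.004], "rot": [0, 0, 0], "fingers": 0.2}
    - {"xyz": [0, -0.7, 0.004], "rot": [0, 0, 0], "fingers": 0.2}
    - {"xyz": [0, -0.75, 0.004], "rot": [0, 0, 0], "fingers": 0.2}
    - {"xyz": [0, -0.75, 0.004], "rot": [0, 0, 0], "fingers": 0.2}

```text
time_s: 7.7
position: [0.5234, -0.0066, 0.0792]
eef_rot: [-180.0, -0.0, 80.2]
wrist_force: [-0.4, 0.4, -1.8]
gripper_width: 0.0277
grip_force: 60.4
```

```bash
python3 - <<'E'
from m import *
go(*st(-.1,.020),.078,80.25)
E
```

```text
t 7.7 p [ 0.5234 -0.0066  0.0792] [-1.7996e+02 -1.0000e-02  8.0220e+01] w 0.0277 F [-0.4  0.4 -1.8]
xyz [ 0.005 -0.608  0.01 ] rot [-0.0002 -0.0001 -0.0002] rows>= 1.4587285795092733 0.006194122740220183
```

Emit:
drive_tool:
  deltas:
    - {"xyz": [0, -0.1, 0.004], "rot": [0, 0, 0], "fingers": 0.2}
    - {"xyz": [0, -0.2, 0.004], "rot": [0, 0, 0], "fingers": 0.2}
    - {"xyz": [0, -0.3, 0.004], "rot": [0, 0, 0], "fingers": 0.2}
    - {"xyz": [0, -0.4, 0.004], "rot": [0, 0, 0], "fingers": 0.2}
    - {"xyz": [0, -0.46, 0.004], "rot": [0, 0, 0], "fingers": 0.2}
    - {"xyz": [0, -0.52, 0.004], "rot": [0, 0, 0], "fingers": 0.2}
    - {"xyz": [0, -0.57, 0.004], "rot": [0, 0, 0], "fingers": 0.2}
    - {"xyz": [0, -0.61, 0.004], "rot": [0, 0, 0], "fingers": 0.2}
    - {"xyz": [0, -0.61, 0.004], "rot": [0, 0, 0], "fingers": 0.2}
    - {"xyz": [0, -0.61, -0.2], "rot": [0, 0, 0], "fingers": 0.2}
    - {"xyz": [0, -0.61, -0.5], "rot": [0, 0, 0], "fingers": 0.2}
    - {"xyz": [0, -0.61, -0.5], "rot": [0, 0, 0], "fingers": 0.2}

```text
time_s: 8.9
position: [0.4547, 0.0057, 0.1421]
eef_rot: [179.7, -0.1, 80.2]
wrist_force: [0.6, 0.2, -1.5]
gripper_width: 0.0271
grip_force: 60.5
```

```bash
cat >> m.py <<'E'
def chips():
    for n in ['side','top']:
        im,d,c=cam(n);P=pts(d,c)
        a=np.radians(SY); D=P[...,:2]-SC; x=D@[np.cos(a),np.sin(a)]; y=D@[-np.sin(a),np.cos(a)]; z=P[...,2]
        for nm,lo,x0,x1,y1 in [('plate',.0485,-.095,.08,.05),('trough',.009,-.163,-.093,.05)]:
            m=(x>x0)&(x<x1)&(abs(y)<y1)&(z>lo)&(z<lo+.012)&(im.astype(int).min(2)>(110 if nm=='plate' else 0))
            k,l,s,_=cv2.connectedComponentsWithStats(m.astype(np.uint8))
            for i in range(1,k):
                if s[i,4]>=6: q=l==i; print(n,nm,s[i,4],np.round([1e3*x[q].mean(),1e3*y[q].mean(),1e3*z[q].mean()],1))
E
python3 - <<'E'
from m import *
chips()
go(*st(.066,-.016),.12,80.25)
E
```

```text
side plate 22 [ -7.7 -32.5  51.9]
side plate 12 [-85.5 -18.9  52.1]
side trough 40 [-115.3   29.4   12.2]
side trough 22 [-113.9   -2.    13.7]
t 9.0 p [0.4523 0.0059 0.1392] [ 1.7997e+02 -5.0000e-02  8.0220e+01] w 0.0275 F [-0.1  0.2 -3. ]
xyz [-0.296  1.377  0.161] rot [ 0.0002 -0.0003 -0.0002] rows>= 3.401656685812332 0.00783268518123817
```

Emit:
drive_tool:
  deltas:
    - {"xyz": [-0.15, 0.35, 0], "rot": [0, 0, 0], "fingers": 0.2}
    - {"xyz": [-0.296, 0.7, 0], "rot": [0, 0, 0], "fingers": 0.2}
    - {"xyz": [-0.296, 1, 0], "rot": [0, 0, 0], "fingers": 0.2}
    - {"xyz": [-0.296, 1, 0], "rot": [0, 0, 0], "fingers": 0.2}
    - {"xyz": [-0.296, 1, 0], "rot": [0, 0, 0], "fingers": 0.2}

```text
time_s: 9.5
position: [0.5634, -0.05, 0.137]
eef_rot: [-179.8, 0.1, 80.2]
wrist_force: [-1.2, 0.2, -2.7]
gripper_width: 0.0272
grip_force: 60.8
```

```bash
python3 - <<'E'
from m import *
go(*st(.035,-.016),.0788,80.25)
E
```

```text
t 9.5 p [ 0.5634 -0.05    0.137 ] [-1.7978e+02  7.0000e-02  8.0170e+01] w 0.0272 F [-1.2  0.2 -2.7]
xyz [0.007 0.129 0.484] rot [-0.0012  0.0004 -0.0004] rows>= 1.2026594313642431 0.02799210534958714
```

Emit:
drive_tool:
  deltas:
    - {"xyz": [0.007, 0.129, 0.05], "rot": [0, 0, 0], "fingers": 0.2}
    - {"xyz": [0.007, 0.129, 0.2], "rot": [0, 0, 0], "fingers": 0.2}
    - {"xyz": [0.007, 0.129, 0.36], "rot": [0, 0, 0], "fingers": 0.2}
    - {"xyz": [0.007, 0.129, 0.46], "rot": [0, 0, 0], "fingers": 0.2}
    - {"xyz": [0.007, 0.129, 0.46], "rot": [0, 0, 0], "fingers": 0.2}
    - {"xyz": [0.007, 0.129, 0.46], "rot": [0, 0, 0], "fingers": 0.2}

```text
time_s: 10.1
position: [0.5793, -0.0515, 0.0839]
eef_rot: [-179.9, 0.0, 80.2]
wrist_force: [-0.4, 0.5, -1.8]
gripper_width: 0.0272
grip_force: 60.7
```

```bash
python3 - <<'E'
from m import *
go(*st(-.08,-.016),.079,80.25)
E
```

```text
t 10.1 p [ 0.5793 -0.0515  0.0839] [-1.7995e+02  1.0000e-02  8.0200e+01] w 0.0272 F [-0.4  0.5 -1.8]
xyz [-0.005 -0.963  0.042] rot [-0.0003  0.     -0.0003] rows>= 2.3144261742337444 0.008100872635433362
```

Emit:
drive_tool:
  deltas:
    - {"xyz": [-0.005, 0, 0.042], "rot": [0, 0, 0], "fingers": 0.2}
    - {"xyz": [-0.005, 0, 0.042], "rot": [0, 0, 0], "fingers": 0.2}
    - {"xyz": [-0.005, -0.1, 0.042], "rot": [0, 0, 0], "fingers": 0.2}
    - {"xyz": [-0.005, -0.2, 0.042], "rot": [0, 0, 0], "fingers": 0.2}
    - {"xyz": [-0.005, -0.3, 0.042], "rot": [0, 0, 0], "fingers": 0.2}
    - {"xyz": [-0.005, -0.4, 0.042], "rot": [0, 0, 0], "fingers": 0.2}
    - {"xyz": [-0.005, -0.5, 0.042], "rot": [0, 0, 0], "fingers": 0.2}
    - {"xyz": [-0.005, -0.6, 0.042], "rot": [0, 0, 0], "fingers": 0.2}
    - {"xyz": [-0.005, -0.7, 0.042], "rot": [0, 0, 0], "fingers": 0.2}
    - {"xyz": [-0.005, -0.8, 0.042], "rot": [0, 0, 0], "fingers": 0.2}
    - {"xyz": [-0.005, -0.86, 0.042], "rot": [0, 0, 0], "fingers": 0.2}
    - {"xyz": [-0.005, -0.92, 0.042], "rot": [0, 0, 0], "fingers": 0.2}
    - {"xyz": [-0.005, -0.96, 0.042], "rot": [0, 0, 0], "fingers": 0.2}
    - {"xyz": [-0.005, -1, 0.042], "rot": [0, 0, 0], "fingers": 0.2}
    - {"xyz": [-0.005, -1, 0.042], "rot": [0, 0, 0], "fingers": 0.2}

```text
time_s: 11.6
position: [0.4609, -0.0317, 0.0789]
eef_rot: [-180.0, -0.0, 80.2]
wrist_force: [-0.8, 0.9, -1.1]
gripper_width: 0.0274
grip_force: 60.8
```

Emit:
drive_tool:
  deltas:
    - {"xyz": [0, -0.05, 0], "rot": [0, 0, 0], "fingers": 0.2}
    - {"xyz": [0, -0.1, 0], "rot": [0, 0, 0], "fingers": 0.2}
    - {"xyz": [0, -0.13, 0], "rot": [0, 0, 0], "fingers": 0.2}
    - {"xyz": [0, -0.13, 0], "rot": [0, 0, 0], "fingers": 0.2}
    - {"xyz": [0, -0.13, -0.2], "rot": [0, 0, 0], "fingers": 0.2}
    - {"xyz": [0, 0.2, -0.5], "rot": [0, 0, 0], "fingers": 0.2}
    - {"xyz": [0, 0.6, -0.5], "rot": [0, 0, 0], "fingers": 0.2}
    - {"xyz": [0, 0.9, -0.5], "rot": [0, 0, 0], "fingers": 0.2}
    - {"xyz": [0, 0.9, -0.5], "rot": [0, 0, 0], "fingers": 0.2}
    - {"xyz": [0, 0.9, -0.5], "rot": [0, 0, 0], "fingers": 0.2}

```text
time_s: 12.6
position: [0.568, -0.0504, 0.1383]
eef_rot: [-179.9, 0.0, 80.2]
wrist_force: [-1.9, -0.7, -2.0]
gripper_width: 0.0273
grip_force: 61.0
```

```bash
python3 - <<'E'
from m import *
chips()
go(*st(.01,0),.08,80.25)
a,_,_=cam('side');b,_,_=cam('top')
v=np.hstack([cv2.resize(a[170:270,190:340],(400,267)),cv2.resize(b[160:270,240:315],(273,400))[:267]]) if 0 else np.vstack([cv2.resize(a[170:270,190:340],(450,300),interpolation=2),cv2.resize(b[165:265,240:390],(450,300),interpolation=2)])
cv2.imwrite('pics/c1.png',v[...,::-1])
E
```

```text
side trough 40 [-115.3   29.2   12.4]
side trough 22 [-113.5   -1.7   13.2]
side trough 37 [-107.2  -23.9   11.9]
top trough 44 [-112.7   29.1   13.4]
t 12.7 p [ 0.5666 -0.0501  0.1383] [-1.7988e+02  1.0000e-02  8.0190e+01] w 0.0274 F [-1.4 -0.1 -3. ]
xyz [ 0.136 -0.106  0.486] rot [-0.0006  0.0001 -0.0004] rows>= 1.2376566287746682 0.015545358009909327
```

View pics/c1.png

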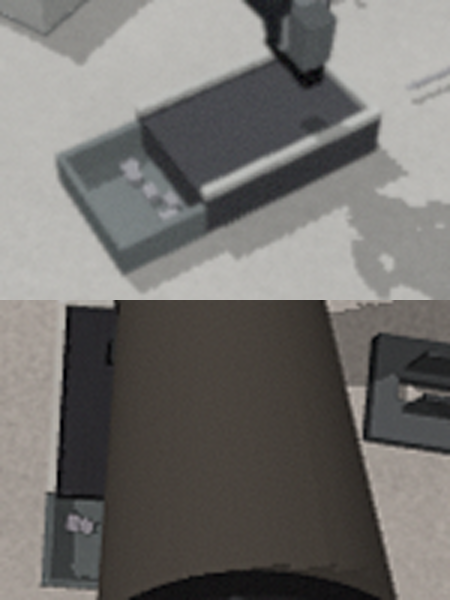

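The side crop shows the plate bare and the chips lying in the trough at (120–175, 165–210). Their blob sizes are 40, 22 and 37 px, i.e. 2+1+2 chips, so all five are in. Now I'll set the block down mid-plate.

Emit:
drive_tool:
  deltas:
    - {"xyz": [0.136, -0.106, 0.1], "rot": [0, 0, 0], "fingers": 0.2}
    - {"xyz": [0.136, -0.106, 0.3], "rot": [0, 0, 0], "fingers": 0.2}
    - {"xyz": [0.136, -0.106, 0.44], "rot": [0, 0, 0], "fingers": 0.2}
    - {"xyz": [0.136, -0.106, 0.48], "rot": [0, 0, 0], "fingers": 0.2}
    - {"xyz": [0.136, -0.106, 0.49], "rot": [0, 0, 0], "fingers": 0.2}
    - {"xyz": [0.136, -0.106, 0.495], "rot": [0, 0, 0], "fingers": 0.2}
    - {"xyz": [0.136, -0.106, 0.5], "rot": [0, 0, 0], "fingers": 0.2}
    - {"xyz": [0.136, -0.106, 0.505], "rot": [0, 0, 0], "fingers": 0.2}
    - {"xyz": [0.136, -0.106, 0.505], "rot": [0, 0, 0], "fingers": 0.2}

```text
time_s: 13.7
position: [0.5587, -0.0319, 0.0789]
eef_rot: [179.9, -0.0, 80.2]
wrist_force: [0.7, -0.5, -0.4]
gripper_width: 0.0274
grip_force: 61.1
```

Emit:
drive_tool:
  deltas:
    - {"xyz": [0, 0, 0.005], "rot": [0, 0, 0], "fingers": 0.2}
    - {"xyz": [0, 0, 0.008], "rot": [0, 0, 0], "fingers": 0.2}
    - {"xyz": [0, 0, 0.008], "rot": [0, 0, 0], "fingers": 0.2}

```text
time_s: 14.0
position: [0.5588, -0.0319, 0.0787]
eef_rot: [179.9, -0.1, 80.2]
wrist_force: [-2.4, 1.2, 10.6]
gripper_width: 0.0275
grip_force: 62.5
```

Emit:
drive_tool:
  deltas:
    - {"xyz": [0, 0, 0], "rot": [0, 0, 0], "fingers": 0.6}
    - {"xyz": [0, 0, 0], "rot": [0, 0, 0], "fingers": 0.6}
    - {"xyz": [0, 0, 0], "rot": [0, 0, 0], "fingers": 0.6}
    - {"xyz": [0, 0, 0], "rot": [0, 0, 0], "fingers": 0.6}
    - {"xyz": [0, 0, 0], "rot": [0, 0, 0], "fingers": 0.6}
    - {"xyz": [0, 0, -0.15], "rot": [0, 0, 0], "fingers": 0.6}
    - {"xyz": [0, 0, -0.5], "rot": [0, 0, 0], "fingers": 0.6}
    - {"xyz": [0, 0, -0.8], "rot": [0, 0, 0], "fingers": 0.6}
    - {"xyz": [0, 0, -1], "rot": [0, 0, 0], "fingers": 1}
    - {"xyz": [0, 0, -1], "rot": [0, 0, 0], "fingers": 1}
    - {"xyz": [0, 0, -1], "rot": [0, 0, 0], "fingers": 1}

```text
time_s: 15.1
position: [0.5582, -0.0318, 0.1974]
eef_rot: [180.0, -0.0, 80.2]
wrist_force: [-0.8, 0.5, -0.2]
gripper_width: 0.0853
grip_force: 0.0
```

```bash
cat >> m.py <<'E'
def blk(lo,hi):
    im,d,c=cam('wrist');P=pts(d,c);z=P[...,2]
    m=(z>lo)&(z<hi); m=cv2.morphologyEx(m.astype(np.uint8),cv2.MORPH_OPEN,np.ones((5,5)))
    n,l,s,ce=cv2.connectedComponentsWithStats(m)
    for k in np.argsort(-s[1:,4])[:4]+1: print((ce[k]/.64).round(),rect(P,l==k),np.median(z[l==k]))
    return im
E
python3 - <<'E'
from m import *
im=blk(.112,.126)
cv2.imwrite('pics/w5.png',cv2.resize(im[...,::-1],(800,600)))
go(*st(.01,0),.198,-9.75)
E
```

```text
[394. 305.] (array([558.9, -28.6]), array([61.5, 28. ]), 79.9, 3585) 0.11769241706516642
t 15.15 p [ 0.5576 -0.0317  0.1966] [-179.93    0.     80.21] w 0.0854 F [-0.6 -0.3 -0.2]
xyz [-0.003 -0.007 -0.012] rot [-3.000e-04  3.000e-04  4.998e-01] rows>= 0.033996971341108406 10.472496119773371
```

View pics/w5.png

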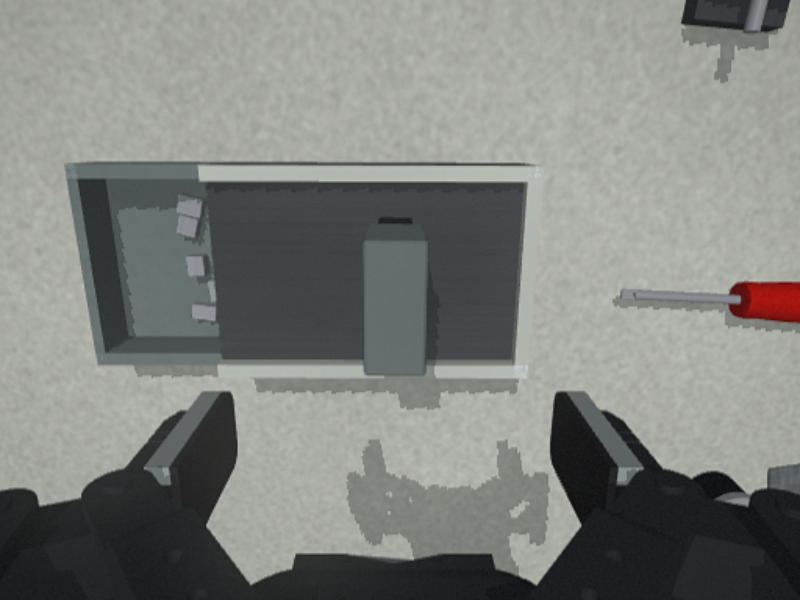

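Wrist view: the block stands on the plate at (394,305). Chips are in the trough at (189,215) as a pair, (196,265), (204,312), and one partly hidden at (212,292) by the plate's edge. I'll check that last one from the side and cross-check the block position.

```bash
python3 - <<'E'
from m import *
im=blk(.041,.056)
blk(.112,.126)
im,d,c=cam('side');P=pts(d,c)
a=np.radians(SY); D=P[...,:2]-SC; x=D@[np.cos(a),np.sin(a)]*1e3; y=D@[-np.sin(a),np.cos(a)]*1e3; z=P[...,2]*1e3
m=(x>-160)&(x<-85)&(abs(y)<50)&(z>8)&(z<60)&(im.min(2)>135)
n,l,s,_=cv2.connectedComponentsWithStats(m.astype(np.uint8))
for i in range(1,n): q=l==i; print(s[i,4],[np.percentile(v[q],[5,50,95]).round() for v in (x,y,z)])
im,d,c=cam('top');P=pts(d,c);z=P[...,2]
m=reg(395,250,480,365)&(z>.11)&(z<.125)&(d>0)
print(rect(P,m))
E
```

```text
[372. 263.] (array([546.2, -28.6]), array([120.6, 180.4]), 80.1, 24147) 0.04402782271387064
[397. 306.] (array([559.1, -28.9]), array([62.1, 27.7]), 79.4, 3608) 0.11770414940090257
28 [array([-120., -115., -109.]), array([19., 28., 38.]), array([11., 13., 15.])]
14 [array([-117., -113., -109.]), array([-6., -0.,  4.]), array([13., 14., 16.])]
1 [array([-86., -86., -86.]), array([-43., -43., -43.]), array([44., 44., 44.])]
11 [array([-105., -101.,  -99.]), array([-22., -18., -12.]), array([11., 12., 14.])]
13 [array([-117., -111., -106.]), array([-33., -31., -26.]), array([10., 12., 13.])]
(array([562.8,  -6. ]), array([10.5, 26.5]), 83.9, 56)
```

Emit:
drive_tool:
  deltas:
    - {"xyz": [0, 0, 0], "rot": [0, 0, 0.047], "fingers": 1}
    - {"xyz": [0, 0, 0], "rot": [0, 0, 0.094], "fingers": 1}
    - {"xyz": [0, 0, 0], "rot": [0, 0, 0.141], "fingers": 1}
    - {"xyz": [0, 0, 0], "rot": [0, 0, 0.188], "fingers": 1}
    - {"xyz": [0, 0, 0], "rot": [0, 0, 0.235], "fingers": 1}
    - {"xyz": [0, 0, 0], "rot": [0, 0, 0.282], "fingers": 1}
    - {"xyz": [0, 0, 0], "rot": [0, 0, 0.329], "fingers": 1}
    - {"xyz": [0, 0, 0], "rot": [0, 0, 0.376], "fingers": 1}
    - {"xyz": [0, 0, 0], "rot": [0, 0, 0.423], "fingers": 1}
    - {"xyz": [0, 0, 0], "rot": [0, 0, 0.47], "fingers": 1}
    - {"xyz": [0, 0, 0], "rot": [0, 0, 0.502], "fingers": 1}
    - {"xyz": [0, 0, 0], "rot": [0, 0, 0.502], "fingers": 1}
    - {"xyz": [0, 0, 0], "rot": [0, 0, 0.502], "fingers": 1}

```text
time_s: 16.65
position: [0.558, -0.0319, 0.1969]
eef_rot: [180.0, 0.0, -10.0]
wrist_force: [-0.1, 1.2, -0.5]
gripper_width: 0.0856
grip_force: 0.0
```

```bash
python3 - <<'E'
from m import *
blk(.041,.056)
im=blk(.112,.126)
go(.5588,-.030,.0865,-10.2)
E
```

```text
[391. 273.] (array([546.4, -28.7]), array([120.5, 179.7]), 80.1, 22346) 0.044094095048508725
[386. 311.] (array([559.3, -29.4]), array([61.9, 28.2]), 79.8, 3641) 0.11771140867741568
t 16.75 p [ 0.558  -0.0319  0.1971] [ 1.800e+02  2.000e-02 -1.005e+01] w 0.0854 F [0.2 1.  0. ]
xyz [ 0.004 -0.017  0.922] rot [0.     0.0001 0.0008] rows>= 2.2129863808418793 0.01780276230008977
```

Emit:
drive_tool:
  deltas:
    - {"xyz": [0.008, -0.017, 0.2], "rot": [0, 0, 0], "fingers": 1}
    - {"xyz": [0.008, -0.017, 0.45], "rot": [0, 0, 0], "fingers": 1}
    - {"xyz": [0.008, -0.017, 0.7], "rot": [0, 0, 0], "fingers": 1}
    - {"xyz": [0.008, -0.017, 0.88], "rot": [0, 0, 0], "fingers": 1}
    - {"xyz": [0.008, -0.017, 0.922], "rot": [0, 0, 0], "fingers": 1}
    - {"xyz": [0.008, -0.017, 0.922], "rot": [0, 0, 0], "fingers": 1}
    - {"xyz": [0.008, -0.017, 0.922], "rot": [0, 0, 0], "fingers": 0.6}
    - {"xyz": [0.008, -0.017, 0.922], "rot": [0, 0, 0], "fingers": 0.6}
    - {"xyz": [0.008, -0.017, 0.922], "rot": [0, 0, 0], "fingers": 0.6}
    - {"xyz": [0.008, -0.017, 0.922], "rot": [0, 0, 0], "fingers": 0.6}
    - {"xyz": [0.008, -0.017, 0.922], "rot": [0, 0, 0], "fingers": 0.6}

```text
time_s: 17.85
position: [0.5607, -0.0301, 0.0883]
eef_rot: [-179.9, -0.2, -10.1]
wrist_force: [-0.6, -0.2, 6.7]
gripper_width: 0.0608
grip_force: 65.5
```

Emit:
drive_tool:
  deltas:
    - {"xyz": [0, 0, -0.1], "rot": [0, 0, 0], "fingers": 0.6}
    - {"xyz": [0, 0, -0.4], "rot": [0, 0, 0], "fingers": 0.6}
    - {"xyz": [0, 0, -0.7], "rot": [0, 0, 0], "fingers": 0.6}
    - {"xyz": [0, 0, -1], "rot": [0, 0, 0], "fingers": 0.6}
    - {"xyz": [0, 0, -1], "rot": [0, 0, 0], "fingers": 0.6}
    - {"xyz": [0, 0, -1], "rot": [0, 0, 0], "fingers": 0.6}

```text
time_s: 18.45
position: [0.5595, -0.0297, 0.2075]
eef_rot: [-179.9, -0.1, -10.1]
wrist_force: [-1.2, 0.2, -2.6]
gripper_width: 0.061
grip_force: 66.6
```

```bash
python3 - <<'E'
from m import *
go(.49,-.313,.209,-15)
E
```

```text
t 18.45 p [ 0.5595 -0.0297  0.2075] [-1.7992e+02 -7.0000e-02 -1.0130e+01] w 0.061 F [-1.2  0.2 -2.6]
xyz [-0.155  2.426 -0.016] rot [-0.0004 -0.0004  0.027 ] rows>= 5.833503503049622 0.5665314708612605
```

Emit:
drive_tool:
  deltas:
    - {"xyz": [-0.1, 0.3, 0], "rot": [0, 0, 0], "fingers": 0.6}
    - {"xyz": [-0.2, 0.7, 0], "rot": [0, 0, 0], "fingers": 0.6}
    - {"xyz": [-0.23, 1, 0], "rot": [0, 0, 0], "fingers": 0.6}

```text
time_s: 18.75
position: [0.508, -0.1449, 0.2054]
eef_rot: [180.0, 0.2, -10.2]
wrist_force: [0.9, -1.0, -2.2]
gripper_width: 0.0611
grip_force: 66.5
```

Emit:
drive_tool:
  deltas:
    - {"xyz": [-0.08, 0.35, 0], "rot": [0, 0, 0], "fingers": 0.6}
    - {"xyz": [-0.16, 0.7, 0], "rot": [0, 0, 0], "fingers": 0.6}
    - {"xyz": [-0.23, 1, 0], "rot": [0, 0, 0], "fingers": 0.6}

```text
time_s: 19.05
position: [0.4605, -0.2579, 0.2055]
eef_rot: [-180.0, 0.2, -10.2]
wrist_force: [0.1, 0.6, -2.6]
gripper_width: 0.0608
grip_force: 66.5
```

Emit:
drive_tool:
  deltas:
    - {"xyz": [0, 0.3, 0], "rot": [0, 0, 0.015], "fingers": 0.6}
    - {"xyz": [0, 0.4, 0], "rot": [0, 0, 0.027], "fingers": 0.6}
    - {"xyz": [0, 0.4, 0], "rot": [0, 0, 0.027], "fingers": 0.6}
    - {"xyz": [0, 0.4, 0], "rot": [0, 0, 0.027], "fingers": 0.6}
    - {"xyz": [0, 0.4, 0], "rot": [0, 0, 0.027], "fingers": 0.6}

```text
time_s: 19.55
position: [0.4548, -0.3019, 0.206]
eef_rot: [-179.9, 0.1, -14.8]
wrist_force: [0.2, 0.1, -2.4]
gripper_width: 0.0608
grip_force: 66.5
```

```bash
python3 - <<'E'
from m import *
go(.522,-.322,.209,-15)
im,d,c=cam('wrist');P=pts(d,c);z=P[...,2];np.savez('w6.npz',im=im,P=P)
for lo,hi,o in [(.021,.031,5),(.08,.092,2),(.2,.3,5)]:
    m=(z>lo)&(z<hi); m=cv2.morphologyEx(m.astype(np.uint8),cv2.MORPH_OPEN,np.ones((o,o)))
    n,l,s,ce=cv2.connectedComponentsWithStats(m)
    for k in np.argsort(-s[1:,4])[:3]+1: print(lo,(ce[k]/.64).round(),rect(P,l==k),np.median(z[l==k]))
cv2.imwrite('pics/w6.png',cv2.resize(im[...,::-1],(800,600)))
E
```

```text
t 19.55 p [ 0.4548 -0.3019  0.206 ] [-1.7994e+02  8.0000e-02 -1.4840e+01] w 0.0608 F [ 0.2  0.1 -2.4]
xyz [ 0.584  0.019 -0.026] rot [-0.0003  0.0004  0.0009] rows>= 1.4033980537122475 0.02159430628430316
0.021 [395. 140.] (array([ 521.2, -320.5]), array([110.1, 100.4]), 74.4, 10579) 0.02471956071930575
0.021 [ 36. 303.] (array([483.5, -78.5]), array([  3.3, 116.8]), 80.5, 773) 0.025896920412429955
0.021 [ 73. 430.] (array([398.6, -63.5]), array([ 2.5, 54.8]), 79.9, 281) 0.025882205713524044
0.08 [398. 105.] (array([ 533.2, -328.4]), array([63.2, 20.4]), 78.4, 697) 0.08452379536571986
0.08 [395. 193.] (array([ 508. , -317.9]), array([67.8, 32.9]), 74.3, 620) 0.08461464016626608
0.2 [396. 498.] (array([ 456. , -302.6]), array([129.5,  34.2]), 75.0, 49936) 0.26334664079878106
```

View pics/w6.png

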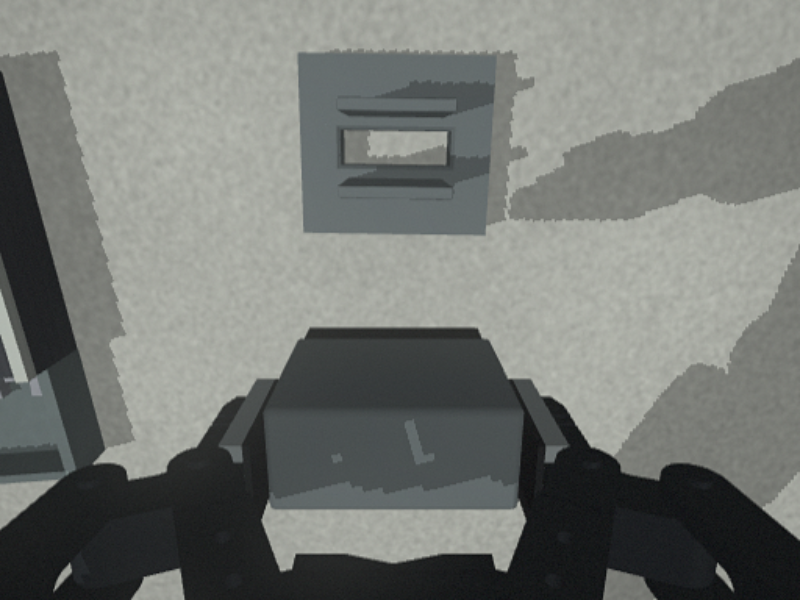

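Wrist view: holder base at (395,140), slot mouth at (395,147), and the block held at (393,455), seen from above. I'll measure the slot and the block in the same frame.

```bash
cat >> m.py <<'E'
def tool(P):
    s=bot.observe();R=Ro.from_euler('xyz',s['eef_rot'],degrees=True).as_matrix(); return (P-s['position'])@R*1e3
def held(P,R):
    L=tool(P); z=P[...,2]; m=reg(*R); zt=np.median(z[m&(z>.1)]); m&=abs(z-zt)<.005
    m=cv2.morphologyEx(m.astype(np.uint8),cv2.MORPH_OPEN,np.ones((3,3)))>0
    print('top z',zt,'rect tool',cv2.minAreaRect(L[m][:,:2].astype(np.float32)),[np.percentile(L[m][:,i],[.3,99.7]).round(1) for i in (0,1)])
E
python3 - <<'E'
from m import *
D=np.load('w6.npz');P=D['P'];im=D['im']
held(P,(262,400,528,515))
L=tool(P);z=P[...,2]
# slot: hole pixels (seen table) inside base
m=reg(320,115,475,180)&(z<.015)&(z>-.1)
ys,xs=np.nonzero(m); print('hole px',xs.min()/.64,xs.max()/.64,ys.min()/.64,ys.max()/.64)
c=vision.get_calibration('wrist'); f=192/np.tan(np.radians(c['fovy'])/2); R=np.array(c['R']);C=-R.T@c['t']
def ray(u,v,h):
    r=R.T@np.array([(u*.64-c['cx'])/f,(v*.64-c['cy'])/f,1]); return C+r*(h-C[2])/r[2]
q=np.array([ray(u,v,.0255) for u,v in [(339,128),(453,128),(453,167),(339,167)]])
print(q.round(4),q.mean(0),tool(q).round(1))
for lo,hi in [(.021,.03)]:
    mm=reg(290,45,505,240)&(z>lo)&(z<hi); mm=cv2.morphologyEx(mm.astype(np.uint8),cv2.MORPH_OPEN,np.ones((5,5)))>0
    print('base tool',cv2.minAreaRect(L[mm][:,:2].astype(np.float32)))
for R_ in [(335,95,460,112),(335,182,460,200)]:
    mm=reg(*R_)&(z>.082); print('plate tool',cv2.minAreaRect(L[mm][:,:2].astype(np.float32)),mm.sum())
E
```

```text
top z 0.2354180334541205 rect tool ((-1.4248895645141602, -0.07386589050292969), (63.362525939941406, 29.171119689941406), 89.90077209472656) [array([-15.2,  12.8]), array([-30.6,  30.7])]
hole px 342.1875 448.4375 129.6875 164.0625
[[ 0.5397 -0.2924  0.0255]
 [ 0.523  -0.3554  0.0255]
 [ 0.5019 -0.3505  0.0255]
 [ 0.5189 -0.2862  0.0255]] [ 0.5208493  -0.32112807  0.0255    ] [[ 79.6 -30.8 180.6]
 [ 79.7  34.4 180.5]
 [ 58.   35.1 180.6]
 [ 58.  -31.4 180.6]]
base tool ((69.00062561035156, 1.1242027282714844), (100.40890502929688, 110.1158676147461), 0.7796562314033508)
plate tool ((81.74351501464844, 1.4084281921386719), (55.736141204833984, 20.057701110839844), 89.89970397949219) 678
plate tool ((58.788265228271484, 0.8699626922607422), (25.823122024536133, 55.15237045288086), 0.7498098015785217) 609
```

Emit:
drive_tool:
  deltas:
    - {"xyz": [0.2, 0.011, 0], "rot": [0, 0, 0.003], "fingers": 0.6}
    - {"xyz": [0.45, 0.011, 0], "rot": [0, 0, 0.003], "fingers": 0.6}
    - {"xyz": [0.585, 0.011, 0], "rot": [0, 0, 0.003], "fingers": 0.6}
    - {"xyz": [0.585, 0.011, 0.15], "rot": [0, 0, 0.003], "fingers": 0.6}
    - {"xyz": [0.585, 0.011, 0.35], "rot": [0, 0, 0.003], "fingers": 0.6}
    - {"xyz": [0.585, 0.011, 0.45], "rot": [0, 0, 0.003], "fingers": 0.6}
    - {"xyz": [0.585, 0.011, 0.45], "rot": [0, 0, 0.003], "fingers": 0.6}
    - {"xyz": [0.585, 0.011, 0.45], "rot": [0, 0, 0.003], "fingers": 0.6}
    - {"xyz": [0.585, 0.011, 0.45], "rot": [0, 0, 0.003], "fingers": 0.6}

```text
time_s: 20.5
position: [0.5224, -0.3236, 0.1538]
eef_rot: [180.0, -0.1, -15.6]
wrist_force: [1.3, 0.6, -1.9]
gripper_width: 0.0612
grip_force: 66.5
```

```bash
python3 - <<'E'
from m import *
im,d,c=cam('wrist');P=pts(d,c);np.savez('w7.npz',im=im,P=P)
held(P,(262,400,528,515))
a=np.radians(-15.3)
# predicted target: slot centre (.5210,-.3208); block offset -1.3mm tool x
t=np.array([.5210,-.3208])+.0013*np.array([np.cos(a),np.sin(a)])
go(*t,.151,-15.3)
L=tool(P);z=P[...,2]
m=(z>.021)&(z<.03)&(np.abs(L[...,0])<70)&(np.abs(L[...,1])<70); m=cv2.morphologyEx(m.astype(np.uint8),cv2.MORPH_OPEN,np.ones((3,3)))>0
print('base',cv2.minAreaRect(L[m][:,:2].astype(np.float32)))
m=(z>.079)&(z<.092)&(np.abs(L[...,0])<70)&(np.abs(L[...,1])<70); m=cv2.morphologyEx(m.astype(np.uint8),cv2.MORPH_OPEN,np.ones((3,3)))>0
print('plates',[np.percentile(L[m][:,i],[.5,50,99.5]).round(1) for i in (0,1)],m.sum())
cv2.imwrite('pics/w7.png',cv2.resize(im[...,::-1],(800,600)))
E
```

```text
top z 0.18326955255510452 rect tool ((-1.1491279602050781, -0.0855255126953125), (29.498027801513672, 63.7011604309082), 0.8501997590065002) [array([-15.1,  13. ]), array([-30.6,  30.7])]
t 20.55 p [ 0.5224 -0.3237  0.1539] [ 1.7999e+02 -1.1000e-01 -1.5550e+01] w 0.0611 F [-0.3  0.2 -1.2]
xyz [-0.007 -0.02   0.024] rot [ 0.0001 -0.0006 -0.0014] rows>= 0.07614187253979006 0.032257753489602345
base ((5.514720916748047, -2.6521759033203125), (110.69695281982422, 85.19528198242188), 89.73197937011719)
plates [array([14.8, 18.4, 21.1]), array([-30.1,  -2.2,  25. ])] 947
```

View pics/w7.png

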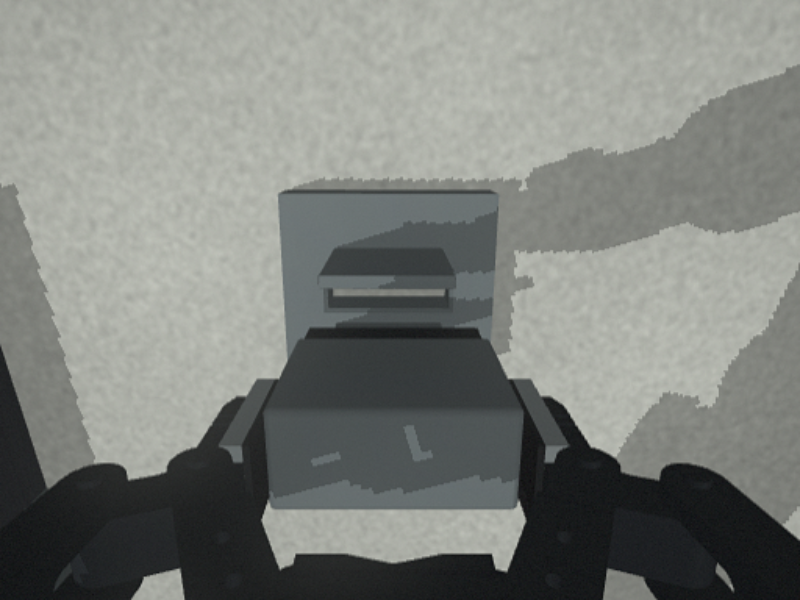

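The block is centred over the slot to about 1 mm in x and 2.5 mm in y (plate px 318–456, block 266–522). I'll correct this and descend to just above the mouth.

Emit:
drive_tool:
  deltas:
    - {"xyz": [-0.007, -0.021, 0], "rot": [0, 0, -0.0014], "fingers": 0.6}
    - {"xyz": [-0.007, -0.021, 0], "rot": [0, 0, -0.0014], "fingers": 0.6}
    - {"xyz": [-0.007, -0.021, 0.15], "rot": [0, 0, -0.0014], "fingers": 0.6}
    - {"xyz": [-0.007, -0.021, 0.3], "rot": [0, 0, -0.0014], "fingers": 0.6}
    - {"xyz": [-0.007, -0.021, 0.45], "rot": [0, 0, -0.0014], "fingers": 0.6}
    - {"xyz": [-0.007, -0.021, 0.58], "rot": [0, 0, -0.0014], "fingers": 0.6}
    - {"xyz": [-0.007, -0.021, 0.65], "rot": [0, 0, -0.0014], "fingers": 0.6}
    - {"xyz": [-0.007, -0.021, 0.65], "rot": [0, 0, -0.0014], "fingers": 0.6}
    - {"xyz": [-0.007, -0.021, 0.65], "rot": [0, 0, -0.0014], "fingers": 0.6}
    - {"xyz": [-0.007, -0.021, 0.65], "rot": [0, 0, -0.0014], "fingers": 0.6}

```text
time_s: 21.55
position: [0.5221, -0.3211, 0.0754]
eef_rot: [180.0, -0.1, -15.3]
wrist_force: [1.2, 0.7, -2.9]
gripper_width: 0.0612
grip_force: 66.6
```

```bash
python3 - <<'E'
from m import *
im,d,c=cam('wrist');P=pts(d,c)
held(P,(262,400,528,515))
a=np.radians(-15.3)
t=np.array([.5210,-.3208])+.0013*np.array([np.cos(a),np.sin(a)])
go(*t,.0453,-15.3)
L=tool(P);z=P[...,2]
m=(z>.021)&(z<.03)&(np.abs(L[...,0])<70)&(np.abs(L[...,1])<70); m=cv2.morphologyEx(m.astype(np.uint8),cv2.MORPH_OPEN,np.ones((3,3)))>0
print('base',cv2.minAreaRect(L[m][:,:2].astype(np.float32)))
m=(z>.079)&(z<.09)&(np.abs(L[...,0]-18)<8)&(np.abs(L[...,1])<40); m=cv2.morphologyEx(m.astype(np.uint8),cv2.MORPH_OPEN,np.ones((3,3)))>0
print('plates',[np.percentile(L[m][:,i],[.5,50,99.5]).round(1) for i in (0,1)],m.sum())
E
```

```text
top z 0.10488276829952443 rect tool ((-1.3887557983398438, 0.15886878967285156), (29.109556198120117, 63.278175354003906), 0.24738799035549164) [array([-15.1,  12.9]), array([-30.5,  30.9])]
t 21.6 p [ 0.5221 -0.3211  0.0755] [ 1.7998e+02 -8.0000e-02 -1.5310e+01] w 0.061 F [-1.2 -0.3 -2.4]
xyz [0.001 0.    0.251] rot [ 0.0001 -0.0004 -0.0001] rows>= 0.6035550056903682 0.009753802044277893
base ((15.615894317626953, -0.22733306884765625), (66.7788314819336, 110.52621459960938), 0.22321312129497528)
plates [array([10.3, 17.3, 22.3]), array([-35.7,  -0.5,  36. ])] 3945
```

Emit:
drive_tool:
  deltas:
    - {"xyz": [0.001, 0, 0.03], "rot": [0, 0, 0], "fingers": 0.6}
    - {"xyz": [0.001, 0, 0.06], "rot": [0, 0, 0], "fingers": 0.6}
    - {"xyz": [0.001, 0, 0.09], "rot": [0, 0, 0], "fingers": 0.6}
    - {"xyz": [0.001, 0, 0.11], "rot": [0, 0, 0], "fingers": 0.6}
    - {"xyz": [0.001, 0, 0.11], "rot": [0, 0, 0], "fingers": 0.6}

```text
time_s: 22.1
position: [0.5219, -0.3206, 0.0611]
eef_rot: [180.0, -0.0, -15.3]
wrist_force: [0.8, -0.4, -2.2]
gripper_width: 0.061
grip_force: 66.6
```

Below the mouth with no contact force, so the foot is in the slot. Continuing down.

Emit:
drive_tool:
  deltas:
    - {"xyz": [0, 0, 0.03], "rot": [0, 0, 0], "fingers": 0.6}
    - {"xyz": [0, 0, 0.06], "rot": [0, 0, 0], "fingers": 0.6}
    - {"xyz": [0, 0, 0.09], "rot": [0, 0, 0], "fingers": 0.6}
    - {"xyz": [0, 0, 0.11], "rot": [0, 0, 0], "fingers": 0.6}
    - {"xyz": [0, 0, 0.12], "rot": [0, 0, 0], "fingers": 0.6}
    - {"xyz": [0, 0, 0.12], "rot": [0, 0, 0], "fingers": 0.6}
    - {"xyz": [0, 0, 0.12], "rot": [0, 0, 0], "fingers": 0.6}

```text
time_s: 22.8
position: [0.5219, -0.3206, 0.047]
eef_rot: [180.0, -0.0, -15.3]
wrist_force: [0.7, -0.2, -2.9]
gripper_width: 0.0608
grip_force: 66.6
```

Emit:
drive_tool:
  deltas:
    - {"xyz": [0, 0, 0.008], "rot": [0, 0, 0], "fingers": 0.6}
    - {"xyz": [0, 0, 0.014], "rot": [0, 0, 0], "fingers": 0.6}
    - {"xyz": [0, 0, 0.018], "rot": [0, 0, 0], "fingers": 0.6}
    - {"xyz": [0, 0, 0.018], "rot": [0, 0, 0], "fingers": 0.6}

```text
time_s: 23.2
position: [0.5219, -0.3207, 0.0453]
eef_rot: [-180.0, -0.0, -15.3]
wrist_force: [0.1, 1.5, 2.8]
gripper_width: 0.0612
grip_force: 67.2
```

Emit:
drive_tool:
  deltas:
    - {"xyz": [0, 0, 0.004], "rot": [0, 0, 0], "fingers": 0.6}
    - {"xyz": [0, 0, 0.004], "rot": [0, 0, 0], "fingers": 0.7}
    - {"xyz": [0, 0, 0.004], "rot": [0, 0, 0], "fingers": 0.8}
    - {"xyz": [0, 0, 0.004], "rot": [0, 0, 0], "fingers": 0.9}
    - {"xyz": [0, 0, 0.004], "rot": [0, 0, 0], "fingers": 1}
    - {"xyz": [0, 0, 0.004], "rot": [0, 0, 0], "fingers": 1}
    - {"xyz": [0, 0, 0.004], "rot": [0, 0, 0], "fingers": 1}
    - {"xyz": [0, 0, 0.004], "rot": [0, 0, 0], "fingers": 1}
    - {"xyz": [0, 0, -0.1], "rot": [0, 0, 0], "fingers": 1}
    - {"xyz": [0, 0, -0.3], "rot": [0, 0, 0], "fingers": 1}
    - {"xyz": [0, 0, -0.6], "rot": [0, 0, 0], "fingers": 1}
    - {"xyz": [0, 0, -1], "rot": [0, 0, 0], "fingers": 1}
    - {"xyz": [0, 0, -1], "rot": [0, 0, 0], "fingers": 1}
    - {"xyz": [0, 0, -1], "rot": [0, 0, 0], "fingers": 1}

```text
time_s: 24.6
position: [0.5225, -0.3211, 0.1668]
eef_rot: [180.0, -0.2, -15.3]
wrist_force: [-0.7, -0.5, -0.2]
gripper_width: 0.0853
grip_force: 0.0
```

```bash
python3 - <<'E'
from m import *
im=blk(.066,.082);blk(.021,.03)
go(.52,-.32,.16,-15.3)
chips()
E
```

```text
[393. 314.] (array([ 519.2, -320.1]), array([62.1, 31.3]), 74.4, 3806) 0.07468530802903463
[392. 261.] (array([ 543.3, -326.5]), array([8.5, 0.6]), 73.3, 65) 0.07528374709645444
[441. 261.] (array([ 537.3, -347.8]), array([8.8, 0.7]), 73.9, 60) 0.07440631907358515
[420. 261.] (array([ 540. , -338.3]), array([6.8, 0.5]), 74.9, 50) 0.07464450077548598
[393. 252.] (array([ 521. , -320.5]), array([110.4, 100.5]), 74.2, 8258) 0.02478822787949637
[ 11. 422.] (array([498.9, -81.6]), array([ 3.3, 48.2]), 81.2, 325) 0.02513283543984858
[ 26. 471.] (array([466.1, -75.6]), array([ 2.3, 20.9]), 80.1, 112) 0.025564971258825585
t 24.7 p [ 0.5214 -0.3201  0.1645] [-1.7996e+02  6.0000e-02 -1.5300e+01] w 0.0855 F [-0.3  0.5 -0.4]
xyz [-0.011  0.003  0.037] rot [-0.0002  0.0003  0.    ] rows>= 0.09379011357511716 0.007908459235115498
side trough 40 [-115.5   28.9   12.7]
side trough 22 [-113.7   -2.1   13.7]
side trough 36 [-107.   -23.8   12.1]
top trough 20 [-99.4 -19.3  13.3]
top trough 43 [-112.7   28.8   13.7]
top trough 22 [-109.8  -32.6   12.6]
top trough 16 [-111.3   -2.1   15. ]
```

Relative to the holder base, the block's top sits at the expected home height of 76 mm. It is centred, all five chips are in the trough, and the gripper is clear above.

```bash
python3 -c "
from workcell import bot
print(bot.job_done())"
```

```text
the job is handed in; nothing more can be done
None
```

The job is handed in: all five chips are in the trough, and the block is parked upright, fully home in the holder and released. The gripper was clear when I handed in, at about 25 s of the 72 s limit; the hand-in returned no verdict.

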